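Magnetise the small screwdriver in the blue-collared pot

TASK

Take the small screwdriver out of the blue rack and magnetise its tip: dip it into the leaning pot with the blue collar until its sprung brass floor has clearly given way, and keep it pressed there for a good half second without driving the floor hard against its stop. Then draw it out and stand it back in the middle hole of the rack, upright with its handle resting on the rack, and let go. Do not touch the red-collared pot with the screwdriver, and leave the other things on the bench where they are.

Things in the scene. Friction and masses are not known exactly. Their poses are not given: they have to be found in the camera images.
- driver_handle (a point): Small loose screwdriver, 168 mm long, about 70 g, black and yellow handle, standing upright, tip down, in the middle hole of the blue rack. This point is the middle of its round handle (about 24 mm thick, 90 mm long); the handle's underside is 45 mm and the tip 124 mm from this point, its top end 44 mm the other way, all along its axis. Its own y axis points from the tip to the handle's end (up, as it stands).
- driver_tip (a point): The end of the screwdriver's tip, on its axis. The blade is about 6 mm wide, the steel shank 4.4 mm thick; blade and shank together reach 79 mm below the handle.
- rack: Fixed blue sheet-metal tool rack, 90 x 172 mm foot, open at front and back, its top plate 64 x 160 mm and 12 mm thick with the upper face 90 mm above the bench; three 14 mm holes go through the plate, 50 mm apart along its y axis (its long direction). Origin: centre of its underside, z up.
- rack_hole (a point): Centre of the middle hole, on the upper face of the rack's top plate, 90 mm above the bench. The screwdriver stands in it with the handle's underside on the plate (handle's middle 45 mm above this point).
- pot_blue: Fixed magnetiser: a grey foot 96 x 62 mm with a black round pot, 46 mm outside (the collar 53 mm), that leans 25 degrees from upright towards the pot's own -x side; a BLUE collar round its mouth. Origin: centre of its underside, z up. From the inside out, the bore's axis points along (-0.423, 0, 0.906) in this frame. The bore is 22 mm wide. Blue and red pot may stand either way round.
- pot_blue_mouth (a point): Centre of the blue-collared pot's mouth, on the bore's axis, at the rim (about 87 mm above the bench).
- blue_plate (a joint): How far the sprung brass floor of the blue-collared pot is pushed down along the bore, in m: 0 at rest, 0.012 hard against its stop. It starts to give at about 1.5 N and adds 0.7 N per mm, so that about 5 to 6 N presses it half-way down. Anything from 4 to 9 mm works. How deep the floor lies at rest is set differently each time and is not known beforehand: 28 to 52 mm below the mouth, along the bore; it does not move during the job except by its spring.
- pot_red: Fixed demagnetiser, the same in shape and size as the magnetiser but with a RED collar: not to be touched with the screwdriver. Origin and axes as for the other pot.
- tin_centre (a point): Centre of a round grease tin with a green lid, 69 mm across, 33 mm high, loose; to be left alone.
- tape_centre (a point): Centre of a black roll of insulating tape lying flat, 66 mm across, 19 mm high, loose; to be left alone.
- cutters_centre (a point): Centre of red-handled side cutters lying flat, 142 x 61 x 12 mm, loose; to be left alone.
Not all that is in view belongs to the job. There is more than one size of the rack; the one meant has the size given above.

How it is judged (in metres and radians):
On the way:
1. the screwdriver's tip, inside the blue-collared pot, keeps its sprung floor pressed down by 3 to 10.5 mm for 0.5 s (value of joint blue_plate between 0.003 and 0.0105 m and distance between driver_tip and pot_blue_mouth below 0.072 m and contact force between driver and pot_blue above 1 N), for 0.5 s.
At the end, for the whole second after the job is handed in: The screwdriver stands at rest in the middle hole of the rack, its handle's middle within 8 mm sideways of the hole's centre and within 4 mm of its standing height, upright within 7 degrees; the blue-collared pot's floor is back up (horizontal distance between driver_handle and rack_hole below 0.008 m and z of driver_handle in the frame of rack between 0.131 and 0.139 m and angle between driver_handle's own y axis and vertical below 0.12 rad and linear speed of driver below 0.02 m/s and value of joint blue_plate below 0.002 m); the robot touches nothing.
It fails at once if the floor of the blue-collared pot is driven against its stop (more than 10.5 mm down) (value of joint blue_plate above 0.0105 m).
It fails at once if the screwdriver touches the red-collared pot (contact force between driver and pot_red above 0.5 N).
It fails at once if the grease tin, the tape or the side cutters are moved by more than 20 mm (distance of any of tin_centre, tape_centre, cutters_centre from where it was at the start of the episode above 0.02 m).
It also fails if it takes over 51 s, if anything falls off the work surface, if the arm or the gripper's body presses on something with over 40 N, if the wrist force passes 120 N, or if a joint passes its speed limit or range.

ROBOT

A 6-joint arm with a two-finger parallel gripper is mounted at the origin on a cart in front of the work surface, level with it; the furniture and walls round the work are solid. World frame = base frame: x ahead of the robot, y to its left, z up, the work surface at z = 0. Lengths are in mm, angles in rad, forces in N, time in s.
With the tool pointing down it reaches from about 275 to 825 mm from the base axis. Payload 5.2 kg.
Tool frame: the origin (TCP) lies between the finger pads; the fingertips stand 14 mm ahead of it and the grasp point (between the pads) lies 5 mm behind it; z points along the fingers, y is the line along which they close (so a half turn about z gives the same grasp; the last joint's range is limited). The gripper opens to 93 mm and grips with 3 to 60 N. Pads are 15 mm wide; open, the fingers measure 128 mm over their backs; the gripper's body (75 mm by 188 mm) begins 65 mm behind the grasp point.
Start: joints at [-1.475, 0.259, 1.535, -0, 1.348, -0.203], TCP at [161.926, -525.628, 232.653] pointing down, gripper open.
Joint ranges: [-3.14, 3.14], [-0.91, 2.08], [0.19, 2.58], [-1.22, 4.36], [0.22, 2.71], [-3.12, 3.12]. Speed limits (rad/s): [2.57, 2.57, 3.14, 3.14, 3.14, 3.14].

INTERFACE

Orientations are given as [roll, pitch, yaw] about the fixed x, y, z axes, in that order (R = Rz(yaw) Ry(pitch) Rx(roll)).
In Python, from bench import r gives the robot as it stands.
- The arm moves only by the shell command python3 -m handwheel 'ROWS' [OPENING] [FORCE]. ROWS is JSON, a list of rows, each a list of 4 numbers: the shift along the tool's x, y, z in mm, then the turn about the tool's z in rad. In form: [[dx, dy, dz, twist], ...]. A call has 1 to 5 rows; each row shifts and turns the commanded pose from where the row before left it, along the tool's axes as they then stand; what a row does not reach is not made up. A row lasts 1/8 s, in which the tool goes at most 62.5 mm and 10.7 degrees, less where a joint would pass 70% of its speed; a pose out of reach is approached as far as the arm can. A call with a gripper value outside its range is refused whole. OPENING is the finger opening in mm, from 0 to 93, set as the call begins (- or left out, the last holds). The fingers move at their own pace and stop on an object; FORCE is the grip in N (left out, the last holds). Time passes only in rows, so rows that do not move let the fingers close. It gives the time, the measured TCP pose, the force, the opening and the grip force at its end, in the units of the state.
- r.read_state(): the state, without advancing time (a new reading comes with each control period).
- r.snapshot(name): name is "scene" or "top"; returns (picture, depth): 384x512x3 uint8, red, green, blue; 384x512 float32, mm along the optical axis (not along the pixel's ray), 0 where there is no reading.
- r.camera_params(name): a dict with "fx", "fy", "cx", "cy" (pixels), "D" ([k1, k2, p1, p2, k3] as OpenCV has them; the pictures are not rectified), "eye" and "rotation" of the camera in the world. Camera axes: x right, y up, looking along -z (the intrinsics and any distortion apply to the point x, -y, -z); pixel columns grow to the right and rows downward; lengths in mm; the calibration is good to about 2 mm. A picture is of the moment at which its call begins. camera_params takes no time and is no camera call.
- r.hand_in(): hands the job in; it is judged then, once.
Trained networks look in the newest picture that a camera, given by its name, has taken for a name from the list of things; names that differ only in an ending like _2 or _b are one class to them, and where a whole thing is asked for, a point or a joint stands for the part that bears it (a point fixed in the world has none). Each returns a list of dicts, best first, with "score" (0 to 1); they miss things now and then, are a little off and sometimes report something else, mostly with a low value. They report only what shows in the picture. A call takes as long as a camera call. They do not tell look-alikes from the thing itself.
- r.look_for(camera, name): "location" ([x, y, z] in mm, in world coordinates, good to about 4 mm: the middle of the surface that is visible of it).
- r.mark_of(camera, name): "location" ([x, y, z] in mm, in world coordinates, good to about 4 mm: a listed point, or the origin of a listed thing).
The state is a dict: "clock": time; "joints": joint angles; "joint_vel": joint speeds; "joint_efforts": joint torques, N m; "position": TCP position; "tool_rot": TCP orientation; "wrist_force": force on the tool from outside, world axes, zero at the start; "moment": the same for the moment, N m; "width": finger opening in mm; "grasp_force": force on a finger pad.
Only numpy, scipy, OpenCV 4.12 (cv2) and the standard library are available. Lean on these libraries where they do the work, as an engineer would, in place of code of your own. Each camera call takes 0.05 s, during which the arm holds its last target. There are 200 camera calls.

## Working session

There is one attempt and no reset: what is moved stays moved. The work goes in short steps, Python scripts to look and compute and a shell command to move; the robot and the scene stay as the last step left them, time stands still between calls to the robot, and variables do not carry over. Pictures are saved under pics/ and viewed, at most 10 in all, crops included, and the job is handed in when it is done.

```bash
ls; mkdir -p pics; cat > h.py <<'E'
import numpy as np, cv2, json
from bench import r
def cam(n):
    p=r.camera_params(n); K=np.array([[p['fx'],0,p['cx']],[0,p['fy'],p['cy']],[0,0,1.]])
    return K,np.array(p['D'],float),np.array(p['eye'],float),np.array(p['rotation'],float).reshape(3,3)
def proj(n,P):
    K,D,e,R=cam(n); q=(np.atleast_2d(P)-e)@R; q=q*[1,-1,-1]
    return cv2.projectPoints(q,np.zeros(3),np.zeros(3),K,D)[0].reshape(-1,2)
def cloud(n,d):
    K,D,e,R=cam(n); h,w=d.shape; u,v=np.meshgrid(np.arange(w),np.arange(h))
    x=cv2.undistortPoints(np.stack([u,v],-1).reshape(-1,1,2).astype(float),K,D).reshape(h,w,2)
    c=np.dstack([x[...,0]*d,-x[...,1]*d,-d]); return c@R.T+e
E
python3 - <<'E'
from h import *
for n in("scene","top"):
    im,d=r.snapshot(n); cv2.imwrite(f'pics/{n}0.png',im[...,::-1]); np.savez(f'{n}0.npz',im=im,d=d)
    print(n,cam(n)[2].round(),cam(n)[0][0,0])
    for t in("driver_handle","rack_hole","rack","pot_blue","pot_blue_mouth","pot_red","tin_centre","tape_centre","cutters_centre"):
        for o in r.mark_of(n,t)[:3]: print(' ',t,np.round(o['location']),round(o['score'],2),proj(n,o['location']).round()[0])
print(r.read_state())
E
```

```text
picsTraceback (most recent call last):
  File "<stdin>", line 4, in <module>
  File "h.py", line 5, in cam
    return K,np.array(p['D'],float),np.array(p['eye'],float),np.array(p['rotation'],float).reshape(3,3)
                                                             ~~~~~~~~~~~~~~~~~~~~~~~~~~~~~~~~~~~~~^^^^^
ValueError: cannot reshape array of size 3 into shape (3,3)
```

```bash
sed -i "s/np.array(p\['rotation'\],float).reshape(3,3)/Rot.from_euler('xyz',p['rotation']).as_matrix()/; 1a from scipy.spatial.transform import Rotation as Rot" h.py
python3 - <<'E'
from h import *
for n in("scene","top"):
    im,d=r.snapshot(n); cv2.imwrite(f'pics/{n}0.png',im[...,::-1]); np.savez(f'{n}0.npz',im=im,d=d)
    print(n,cam(n)[2].round(),r.camera_params(n)['rotation'],cam(n)[0][0,0])
    for t in("driver_handle","rack_hole","rack","pot_blue","pot_blue_mouth","pot_red","tin_centre","tape_centre","cutters_centre"):
        for o in r.mark_of(n,t)[:3]: print(' ',t,np.round(o['location']),round(o['score'],2),proj(n,o['location']).round()[0])
print(r.read_state())
E
```

```text
scene [103. 442. 716.] [ 0.81942666 -0.01274638 -2.32796191] 349.5404868376102
  driver_handle [541. 212. 131.] 0.68 [189. 238.]
  rack_hole [544. 207.  89.] 0.9 [192. 248.]
  rack_hole [ 404. -191.   62.] 0.76 [346. 204.]
  rack [542. 205.   0.] 0.69 [197. 271.]
  rack [ 403. -192.   -1.] 0.57 [343. 220.]
  pot_blue [ 562. -166.    1.] 0.86 [294. 195.]
  pot_blue_mouth [ 541. -161.   86.] 0.95 [301. 177.]
  pot_red [554.  13.  -1.] 0.56 [252. 228.]
  tin_centre [677. -17.  16.] 0.73 [230. 195.]
  tape_centre [669. 169.   6.] 0.8 [179. 232.]
  cutters_centre [ 681. -150.    6.] 0.54 [262. 177.]
top [ 423.    2. 1042.] [ 0.10779339 -0.01716835 -1.55977411] 422.1007464397854
  driver_handle [543. 208. 134.] 0.64 [160. 182.]
  rack_hole [542. 208.  92.] 0.84 [164. 185.]
  rack_hole [ 407. -193.   65.] 0.82 [339. 247.]
  rack [541. 207.  -1.] 0.84 [172. 190.]
  rack [ 404. -193.    1.] 0.59 [334. 247.]
  pot_blue [ 561. -169.    1.] 0.72 [324. 184.]
  pot_blue_mouth [ 538. -160.   87.] 0.92 [326. 189.]
  pot_red [556.   6.   2.] 0.67 [253. 185.]
  tin_centre [678. -19.  15.] 0.9 [264. 13
[... 151 characters left out ...]
. 188.]
{'clock': 1.05, 'joints': array([-1.47480095e+00,  2.58606162e-01,  1.53499807e+00,  6.22555752e-06,
        1.34799969e+00, -2.02797366e-01]), 'joint_vel': array([ 0.00024127, -0.00072665, -0.00197676, -0.00103927, -0.00119138,
       -0.00059524]), 'joint_efforts': array([-1.96667565e-04, -4.37213945e+01, -2.84307396e+01,  7.22100749e-02,
        3.14453978e-02, -2.27675883e-05]), 'position': array([ 161.92817275, -525.62919643,  232.65019715]), 'tool_rot': array([-3.14158284e+00, -8.21589712e-06,  2.98791363e-01]), 'wrist_force': array([-0.29489757, -0.00120081, -0.23503976]), 'moment': array([ 0.00413171,  0.01028708, -0.0118346 ]), 'grasp_force': 0.0, 'width': 93.06040904634261}
```

View pics/scene0.png

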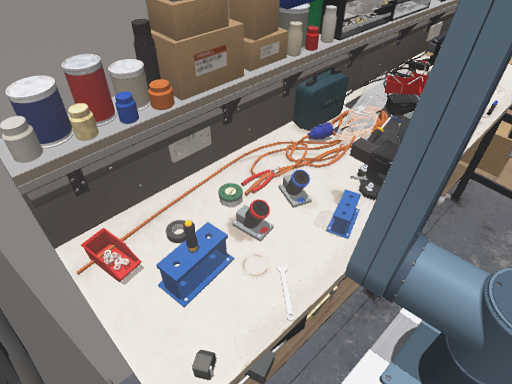

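View pics/top0.png

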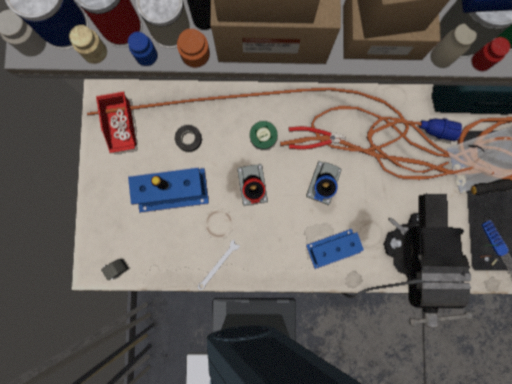

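Scene view: driver with black and yellow handle in the large blue rack at (190,235). The smaller rack, with empty holes, is at (345,212). The blue-collared pot is at (297,180) and the red-collared one at (258,210). Top view: driver (158,182), small rack (336,248), blue pot (325,185), red pot (254,187), and a blue-handled tool on the mat at (497,240).
Possible mix-ups: driver → the black/yellow one at top (158,182) or the blue tool at (497,240). Rack → large at (168,188) or small at (336,248). Pot → blue at (325,185) or red at (254,187). I choose the black/yellow driver, the large rack and the blue pot, and will check them in a close crop.

```bash
python3 - <<'E'
from h import *
z=np.load('top0.npz'); im,d=z['im'],z['d']; C=cloud('top',d)
zs=np.load('scene0.npz'); Cs=cloud('scene',zs['d'])
bench=C[(d>0)&(abs(C[...,2])<12)&(C[...,0]<750)]; print('bench z',np.median(bench[:,2]))
def rect(C,c,rad,lo,hi):
    m=(np.hypot(C[...,0]-c[0],C[...,1]-c[1])<rad)&(C[...,2]>lo)&(C[...,2]<hi); P=C[m]
    q=cv2.minAreaRect(P[:,:2].astype(np.float32)); return q,len(P),P
for nm,c in(('blue',(560,-167)),('red',(555,10))):
    for lo,hi in((6,30),(4,40)): print(nm,rect(C,c,75,lo,hi)[:2])
    P=rect(C,c,60,0,120)[2]; print(np.histogram(P[:,2],bins=range(0,115,5)))
for lab,CC in(('top',C),('scene',Cs)):
    q,n,P=rect(CC,(541,207),110,82,96); print('rack',lab,q,n,np.median(P[:,2]))
    q,n,P=rect(CC,(541,207),30,105,200); print('handle',n,P.mean(0),P[:,2].max(), P[P[:,2]>172].mean(0))
    # collar by colour: blue pixels high
    I=(im if lab=='top' else zs['im']).astype(int)
    m=(np.hypot(CC[...,0]-540,CC[...,1]+161)<45)&(CC[...,2]>60)&(I[...,2]>I[...,0]+40)
    P=CC[m]; q=P.mean(0); U,S,V=np.linalg.svd(P-q); nrm=V[2]*np.sign(V[2][2]); print('collar',m.sum(),q,nrm,np.degrees(np.arctan2(nrm[1],nrm[0])),S,P.min(0),P.max(0))
print('shelf z', np.nanmedian(C[40:60,100:400][d[40:60,100:400]>0],axis=0))
a=cv2.resize(im[155:215,120:220],None,fx=4,fy=4,interpolation=3); b=cv2.resize(im[155:215,290:390],None,fx=4,fy=4,interpolation=3)
a2=cv2.resize(zs['im'][205:305,150:250],(400,300)); b2=cv2.resize(zs['im'][150:225,270:370],(400,300))
cv2.imwrite('pics/crop1.png',np.vstack([np.hstack([a,b]),np.hstack([a2,b2])])[...,::-1])
E
```

```text
bench z 0.8984634634205122
blue (((564.1817016601562, -161.57235717773438), (73.37513732910156, 96.27229309082031), 70.75357818603516), 359)
blue (((562.2213745117188, -171.1157684326172), (129.78956604003906, 143.16722106933594), 74.83998107910156), 425)
(array([503,  56, 269,  39,   4,   2,   5,   3,  56, 145,  23,  18,  16,
        15,  10,  50,  86,  82,  98,  39,   3,   0]), array([  0,   5,  10,  15,  20,  25,  30,  35,  40,  45,  50,  55,  60,
        65,  70,  75,  80,  85,  90,  95, 100, 105, 110]))
red (((552.9959106445312, 21.75015640258789), (96.49225616455078, 86.91578674316406), 9.594221115112305), 318)
red (((559.0501098632812, 12.8282470703125), (131.24378967285156, 135.17247009277344), 17.437255859375), 373)
(array([500,  49, 235,  39,   1,   0,   1,   0,  57, 145,  30,  13,  23,
        17,  11,  57,  82,  71,  99,  47,   0,   0]), array([  0,   5,  10,  15,  20,  25,  30,  35,  40,  45,  50,  55,  60,
        65,  70,  75,  80,  85,  90,  95, 100, 105, 110]))
rack top ((539.829833984375, 207.1666259765625), (64.98815155029297, 160.62808227539062), 8.215336799621582
[... 208 characters left out ...]
47285   0.96289344] 145.01798270377546 [224.07161021 202.60169029  96.48267126] [ 517.68869569 -183.00638956   60.67125701] [ 572.93182992 -134.93902781  100.72640395]
rack scene ((541.1511840820312, 207.24136352539062), (67.00357818603516, 160.9061279296875), 7.938977241516113) 1622 90.4972076515283
handle 278 [534.68205522 210.47584413 148.83178519] 180.53299674333664 [537.23220802 209.42242671 176.47370394]
collar 92 [ 539.51030991 -153.64738109   84.04368382] [-0.36905395  0.18279758  0.9112542 ] 153.650142565555 [165.55493611 147.24610542  18.64898627] [ 517.21122917 -183.59178429   74.40629387] [ 563.97836134 -133.72406248   97.13865745]
shelf z [732.8190566   14.23963965 367.82253996]
```

View pics/crop1.png

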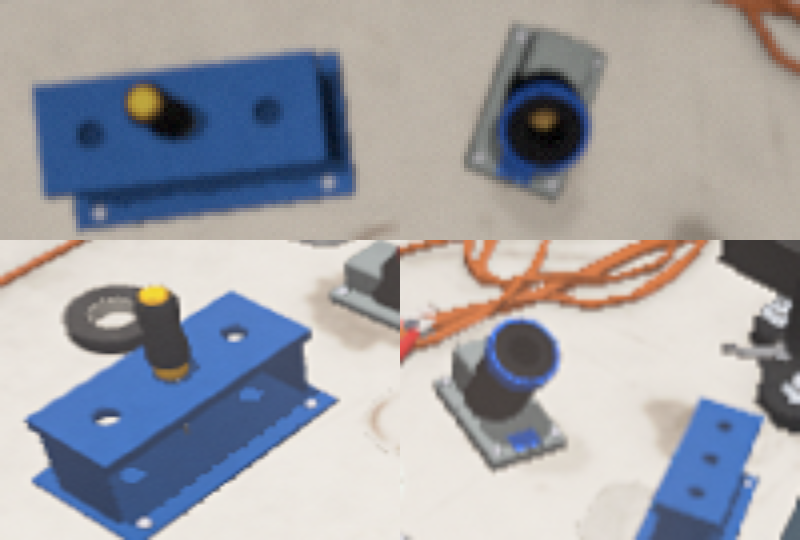

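The crop confirms the choice: black/yellow driver in the middle hole of the 64x160 mm plate (top-left panel, about (160,105)), and the blue-collared pot at (545,125) with a hint of brass in its bore. I'll measure the floor and pot direction and check the travel path.

```bash
cat >> h.py <<'E'
def delta(T,yaw=None):
    s=r.read_state(); R=Rot.from_euler('xyz',s['tool_rot']).as_matrix(); print('t',s['clock'],'at',s['position'].round(1),'yaw',round(s['tool_rot'][2],3),'F',s['wrist_force'].round(2),'w',round(s['width'],1),round(s['grasp_force'],1))
    print('tool delta',(R.T@(np.array(T,float)-s['position'])).round(1), '' if yaw is None else round(s['tool_rot'][2]-yaw,3))
E
python3 - <<'E'
from h import *
from scipy.optimize import least_squares
z=np.load('top0.npz'); im,d=z['im'],z['d']; C=cloud('top',d)
zs=np.load('scene0.npz'); Cs=cloud('scene',zs['d'])
# foot yaw: pixels at 8..17 mm
m=(np.hypot(C[...,0]-562,C[...,1]+167)<70)&(C[...,2]>8)&(C[...,2]<19)
m=cv2.morphologyEx(m.astype(np.uint8),cv2.MORPH_OPEN,np.ones((2,2)))>0
P=C[m]; print('foot',cv2.minAreaRect(P[:,:2].astype(np.float32)),len(P))
# collar: circle R 26.5 tilted, outer rim fit by top-facing points => mean of 3D extents
M=np.array([540,-160,87.])
for CC in(C,Cs):
  for az in (155,161,167):
    a=np.radians(az); ax=np.array([.4226*np.cos(a),.4226*np.sin(a),.9063])
    Q=(CC-M); t=Q@ax; rad=np.linalg.norm(Q-t[...,None]*ax,axis=-1)
    ring=(rad<29)&(rad>9)&(abs(t)<5); q=Q[ring]
    f=least_squares(lambda p:np.clip(np.abs(np.linalg.norm((q-p)-((q-p)@ax)[:,None]*ax,axis=1)-18.75)-7.75,0,None),np.zeros(3)).x
    inn=(rad<8)&(t<-10); print(az,'rim t',np.median(t[ring&(rad>14)]),t[ring].std(),'shift',f.round(1),'bore t',np.percentile(t[inn],[2,10,25,50]).round(1),inn.sum())
    if az==161:
      b=inn; I=(im if CC is C else zs['im'])
      for u,v in zip(*np.where(b)): 
        if CC is C: print((v,u),t[u,v].round(1),rad[u,v].round(1),I[u,v])
# path heights
A=np.array([162,-525]);B=np.array([540,207]);dv=(B-A)/np.linalg.norm(B-A)
for CC in (C,Cs):
  s=(CC[...,:2]-A)@dv; l=(CC[...,:2]-A)@np.array([-dv[1],dv[0]])
  for k in range(0,850,100):
    mm=(s>k)&(s<k+100)&(abs(l)<110)&(CC[...,2]<1000); print(k,CC[mm][:,2].max().round() if mm.any() else None,end='; ')
  print()
delta([540,207,215],-0.332)
E
```

```text
foot ((497.8826904296875, -118.43901062011719), (88.22776794433594, 269.9145202636719), 50.023765563964844) 331
155 rim t 0.02253850763899852 1.7839854270152176 shift [ 4.5 -1.2 -8.7] bore t [-44.5 -44.  -42.9 -42.6] 13
161 rim t -0.1241580558565664 1.6785283841782468 shift [-6.1  2.9 15.8] bore t [-44.6 -44.4 -43.  -42.4] 14
(np.int64(326), np.int64(183)) -42.0 1.0 [96 71 39]
(np.int64(323), np.int64(184)) -44.6 7.0 [91 69 38]
(np.int64(324), np.int64(184)) -41.5 4.5 [115  87  49]
(np.int64(325), np.int64(184)) -44.7 3.8 [124  93  52]
(np.int64(326), np.int64(184)) -40.0 2.4 [124  95  52]
(np.int64(327), np.int64(184)) -38.8 3.8 [114  86  46]
(np.int64(328), np.int64(184)) -43.0 6.5 [86 65 36]
(np.int64(323), np.int64(185)) -38.5 7.4 [94 72 40]
(np.int64(324), np.int64(185)) -43.0 6.6 [120  92  50]
(np.int64(325), np.int64(185)) -42.7 5.6 [131 100  55]
(np.int64(326), np.int64(185)) -42.6 5.5 [134 105  56]
(np.int64(327), np.int64(185)) -44.0 6.8 [111  86  45]
(np.int64(328), np.int64(185)) -42.3 7.8 [79 60 34]
(np.int64(326), np.int64(186)) -40.6 7.4 [116  93  49]
167 rim t -0.20893989000613822 1.8165410950345335 shift [-15.2   4.2  35.4] bore t [-44.8 -44.6 -43.  -42.2] 10Traceback (most recent call last):
  File "<stdin>", line 17, in <module>
    return _quantile_unchecked(
        a, q, axis, out, overwrite_input, method, keepdims, weights)
    return _ureduce(a,
                    func=_quantile_ureduce_func,
    ...<5 lines>...
                    overwrite_input=overwrite_input,
                    method=method)
    r = func(a, **kwargs)
    result = _quantile(arr,
                       quantiles=q,
    ...<2 lines>...
                       out=out,
                       weights=wgt)
    slices_having_nans = np.isnan(arr[-1, ...])
                                  ~~~^^^^^^^^^
IndexError: index -1 is out of bounds for axis 0 with size 0
```

```bash
python3 - <<'E'
from h import *
A=np.array([162,-525]);B=np.array([540,207]);dv=(B-A)/np.linalg.norm(B-A)
for n in("top","scene"):
  CC=cloud(n,np.load(n+'0.npz')['d'])
  s=(CC[...,:2]-A)@dv; l=(CC[...,:2]-A)@np.array([-dv[1],dv[0]])
  for k in range(0,850,100):
    mm=(s>k)&(s<k+100)&(abs(l)<100); print(k,CC[mm][:,2].max().round() if mm.any() else None,end='; ')
  print()
delta([540,207,230],-0.332)
E
```

```text
0 28.0; 100 141.0; 200 143.0; 300 68.0; 400 544.0; 500 1042.0; 600 99.0; 700 96.0; 800 182.0; 
0 245.0; 100 77.0; 200 2.0; 300 67.0; 400 67.0; 500 6.0; 600 97.0; 700 94.0; 800 181.0; 
t 1.05 at [ 161.9 -525.6  232.7] yaw 0.299 F [-0.29 -0.   -0.24] w 93.1 0.0
tool delta [ 577.  -588.9    2.7] 0.631
```

```bash
python3 -m handwheel '[[38,-39,0,0],[38,-39,0,0],[38,-39,0,0],[38,-39,0,0],[38,-39,0,0]]' 60 8; python3 -m handwheel '[[38,-39,0,0],[38,-39,0,0],[38,-39,0,0],[38,-39,0,0],[38,-39,0,0]]'; python3 -m handwheel '[[38,-39,0,0],[38,-39,0,0],[38,-39,0,0],[38,-39,0,0],[38,-39,0,0]]'; python3 -m handwheel '[[0,0,0,0.158],[0,0,0,0.158],[0,0,0,0.158],[0,0,0,0.157]]'
python3 -c "
from h import *
delta([539.5,207.3,131],-0.332)"
```

```text
clock: 1.68
position: [286.7, -281.8, 232.8]
tool_rot: [3.141, -0.0, 0.298]
wrist_force: [0.4, -0.1, -0.7]
width: 60.0
grasp_force: 0.0
clock: 2.3
position: [411.0, -39.4, 233.1]
tool_rot: [3.141, -0.001, 0.299]
wrist_force: [0.4, -0.8, 0.1]
width: 59.9
grasp_force: 0.0
clock: 2.92
position: [535.2, 203.1, 232.8]
tool_rot: [3.141, -0.0, 0.299]
wrist_force: [0.2, -0.7, -0.1]
width: 60.5
grasp_force: 0.0
clock: 3.42
position: [534.5, 201.3, 232.6]
tool_rot: [3.141, 0.0, -0.337]
wrist_force: [1.1, 0.6, 0.1]
width: 59.9
grasp_force: 0.0
t 3.425 at [534.5 201.3 232.6] yaw -0.337 F [1.11 0.61 0.09] w 59.9 0.0
tool delta [  2.8  -7.3 101.6] -0.005
```

```bash
python3 -m handwheel '[[3,-7,0,0],[0,0,30,0],[0,0,30,0],[0,0,30,0],[0,0,12,0]]'; python3 -m handwheel '[[0,0,0,0],[0,0,0,0],[0,0,0,0],[0,0,0,0],[0,0,0,0]]' 0 8;
python3 -c "
from h import *
delta([539.5,207.3,131],-0.332)"
```

```text
clock: 4.05
position: [538.8, 207.0, 128.8]
tool_rot: [3.14, 0.003, -0.329]
wrist_force: [-0.0, 0.3, -0.5]
width: 60.0
grasp_force: 0.0
clock: 4.68
position: [540.0, 207.0, 131.4]
tool_rot: [-3.141, -0.001, -0.332]
wrist_force: [-0.6, 1.0, 3.4]
width: 23.8
grasp_force: 8.0
t 4.675 at [540.  207.  131.4] yaw -0.332 F [-0.62  0.99  3.37] w 23.8 8.0
tool delta [-0.6 -0.2  0.4] -0.0
```

```bash
python3 -m handwheel '[[0,0,-9,0],[0,0,-9,0],[0,0,-9,0],[0,0,-9,0],[0,0,-9,0]]'; python3 -m handwheel '[[-5,0,0,0],[-5,0,0,0],[-5,0,0,0],[-5,0,0,0],[-5,0,0,0]]';python3 -m handwheel '[[-5,0,0,0],[-5,0,0,0],[-5,0,0,0],[-5,0,0,0],[-4,0,0,0]]'
python3 - <<'E'
from h import *
im,d=r.snapshot('scene'); g=proj('scene',r.read_state()['position'])[0].astype(int); u,v=g; print(g)
cv2.imwrite('pics/tilt1.png',cv2.resize(im[v-60:v+60,u-70:u+90],None,fx=4,fy=4)[...,::-1])
E
```

```text
clock: 5.3
position: [539.6, 206.9, 176.4]
tool_rot: [-3.142, -0.0, -0.332]
wrist_force: [0.5, -0.5, 0.4]
width: 23.9
grasp_force: 8.0
clock: 5.92
position: [515.5, 215.1, 175.4]
tool_rot: [3.141, 0.0, -0.332]
wrist_force: [1.2, -0.1, -0.5]
width: 23.4
grasp_force: 8.0
clock: 6.55
position: [492.9, 222.9, 175.7]
tool_rot: [3.142, -0.0, -0.332]
wrist_force: [0.8, -0.5, -1.3]
width: 23.3
grasp_force: 8.0
[195 240]
```

View pics/tilt1.png

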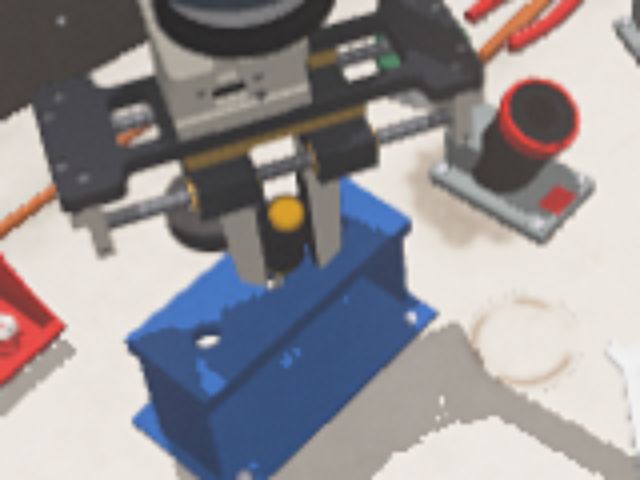

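The cap now faces the camera at (285,215) in the crop, so the driver has pivoted in the grip with its tip still in the hole. I'll firm the grip and draw it out along its axis.

```bash
python3 -m handwheel '[[0,0,0,0],[0,0,0,0],[-5,0,-10,0],[-5,0,-10,0],[-5,0,-10,0]]' - 45; python3 -m handwheel '[[-5,0,-10,0],[0,0,-20,0],[0,0,-20,0],[0,0,-10,0],[0,0,0,0]]'
python3 - <<'E'
from h import *
for n in('scene','top'):
    im,d=r.snapshot(n); C=cloud(n,d); s=r.read_state(); R=Rot.from_euler('xyz',s['tool_rot']).as_matrix(); g=s['position']-5*R[:,2]
    Q=(C-g)@R; I=im.astype(int)
    m=(np.linalg.norm(Q,axis=-1)<70)&(I[...,0]>I[...,2]+60)&(I[...,1]>I[...,2]+40)&(Q[...,2]<0)&(d>0)
    print(n,m.sum(),Q[m].mean(0) if m.any() else '')
    # shank: points below fingertips
    m=(Q[...,2]>50)&(Q[...,2]<125)&(abs(Q[...,1])<15)&(abs(Q[...,0])<90)&(d>0); P=Q[m]; print(m.sum()); 
    if m.sum()>5: print(P[np.argsort(P[:,2])][::max(1,len(P)//12)].round())
    for o in r.mark_of(n,'driver_tip')[:2]+r.mark_of(n,'driver_handle')[:2]: print(o['score'],((np.array(o['location'])-g)@R).round(1))
    if n=='scene':
        u,v=proj(n,g+[0,0,-60])[0].astype(int); cv2.imwrite('pics/tilt2.png',cv2.resize(im[v-60:v+60,u-70:u+90],None,fx=4,fy=4)[...,::-1])
delta([540,-160,250],-.332)
E
```

```text
clock: 7.22
position: [478.6, 228.0, 206.7]
tool_rot: [-3.141, -0.0, -0.332]
wrist_force: [-0.2, 0.1, -0.5]
width: 22.7
grasp_force: 45.0
clock: 7.85
position: [474.5, 229.5, 266.4]
tool_rot: [-3.141, -0.001, -0.332]
wrist_force: [0.4, -0.4, -0.1]
width: 22.7
grasp_force: 45.0
scene 76 [-16.54039674  -0.43257216 -37.81486504]
14
[[ 29.  -1.  63.]
 [ 35.  -2.  68.]
 [ 32.  -1.  69.]
 [ 34.   2.  69.]
 [ 36.  -2.  72.]
 [ 37.  -0.  78.]
 [ 38.  -2.  78.]
 [ 40.  -0.  83.]
 [ 41.  -2.  84.]
 [ 44.  -2.  90.]
 [ 44.   0.  91.]
 [ 47.   0.  97.]
 [ 53.  -1. 104.]
 [ 55.   1. 110.]]
0.81 [ 58.    0.9 114.6]
0.73 [320.5 291.8 262. ]
0.53 [ 5.7 -7.3  3.2]
0.36 [146.3 181.6 271. ]
top 0 
25
[[ 36.   2.  70.]
 [ 38.  -2.  75.]
 [ 37.   3.  75.]
 [ 42.   2.  79.]
 [ 40.   2.  81.]
 [ 42.   2.  85.]
 [ 45.   2.  90.]
 [ 48.   3.  93.]
 [ 49.  -1.  96.]
 [ 51.   2. 100.]
 [ 53.   2. 104.]
 [ 51.   2. 105.]
 [ 54.   1. 114.]]
0.59 [ 55.2   3.  114. ]
t 8.15 at [474.  229.3 264.9] yaw -0.332 F [ 0.47 -0.2  -1.15] w 23.0 45.0
tool delta [189.4 346.5  15. ] -0.0
```

View pics/tilt2.png

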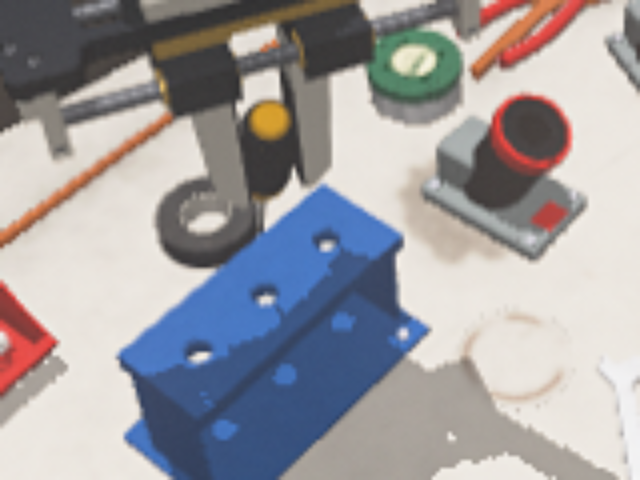

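Crop: the driver is out of the rack, held by the handle at (268,150), shank leaning at about 25.6° by the depth data. The tip is about (55,1,113) mm from the grasp point in tool axes. I'll carry it high over to the blue pot.

```bash
python3 -m handwheel '[[16,43,0,0],[16,43,0,0],[16,43,0,0],[16,43,0,0],[16,43,0,0]]'; python3 -m handwheel '[[16,43,0,0],[16,43,0,0],[14,44,0,0],[0,0,15,0],[0,0,15,0]]'; python3 -m handwheel '[[0,0,0,0],[0,0,0,0]]'
python3 - <<'E'
from h import *
for n in('scene','top'):
    im,d=r.snapshot(n); C=cloud(n,d); s=r.read_state(); R=Rot.from_euler('xyz',s['tool_rot']).as_matrix(); g=s['position']-5*R[:,2]
    Q=(C-g)@R
    m=(Q[...,2]>50)&(Q[...,2]<113)&(abs(Q[...,1])<12)&(abs(Q[...,0]-.47*Q[...,2])<12)&(d>0); P=Q[m]
    if m.sum()>5: c=np.polyfit(P[:,2],P[:,0],1); print(n,m.sum(),'x at z113',np.polyval(c,113),'slope deg',np.degrees(np.arctan(c[0])),'y',np.median(P[:,1]))
    for o in r.mark_of(n,'driver_tip')[:1]: print('tip',o['score'],np.round(o['location'],1),((np.array(o['location'])-g)@R).round(1))
    for o in r.mark_of(n,'pot_blue_mouth')[:1]: print('mouth',o['score'],np.round(o['location'],1),((np.array(o['location'])-g)@R).round(1))
    if n=='scene':
        u,v=proj(n,g+[50,-20,-110])[0].astype(int); cv2.imwrite('pics/pot1.png',cv2.resize(im[v-60:v+60,u-70:u+90],None,fx=4,fy=4)[...,::-1])
delta([480.3,-138.3,213],-.332)
E
```

```text
clock: 8.78
position: [479.6, -1.4, 265.4]
tool_rot: [-3.142, 0.0, -0.332]
wrist_force: [0.7, -0.7, -0.5]
width: 22.3
grasp_force: 45.0
clock: 9.4
position: [480.5, -137.4, 234.3]
tool_rot: [-3.141, 0.001, -0.333]
wrist_force: [-0.2, 0.7, -1.3]
width: 23.1
grasp_force: 45.0
clock: 9.65
position: [481.1, -136.8, 235.7]
tool_rot: [-3.141, 0.0, -0.33]
wrist_force: [0.4, -0.7, -0.2]
width: 22.4
grasp_force: 45.0
scene 28 x at z113 54.49553134232966 slope deg 26.012725158029856 y -0.8279844441278928
tip 0.73 [ 537.9 -156.8  123. ] [ 59.9   0.3 118.1]
mouth 0.94 [ 543.8 -160.5   88.5] [ 66.7   1.9 152.6]
mouth 0.48 [ 539.1 -157.8   88.2] [ 61.1   0.4 153.1]
t 9.95 at [ 481.2 -137.7  236.1] yaw -0.332 F [-0.26 -0.08 -0.59] w 22.9 45.0
tool delta [-0.6  0.9 23.1] 0.0
```

View pics/pot1.png

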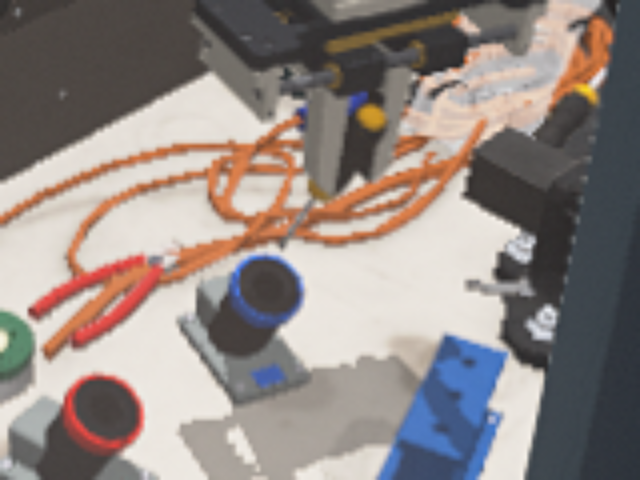

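Crop: the shank tip at (280,247) sits just above the blue mouth at (268,285) and is aligned with the lean. I'll move to 20 mm off the mouth, then enter along the bore.

```bash
python3 -m handwheel '[[0,1,12,0],[0,0,11,0],[0,0,0,0],[0,0,0,0]]'; python3 -m handwheel '[[4.2,0,9,0],[4.2,0,9,0],[4.2,0,9,0],[4.2,0,9,0],[0,0,0,0]]'; python3 -m handwheel '[[1.7,0,3.6,0],[1.7,0,3.6,0],[0,0,0,0],[0,0,0,0]]'
python3 - <<'E'
from h import *
F=[]
for i in range(4): r.snapshot('top'); F.append(r.read_state()['wrist_force'])
print(np.mean(F,0),np.std(F,0)); delta([480.3,-138.3,213])
E
```

```text
clock: 10.45
position: [480.6, -138.9, 212.5]
tool_rot: [-3.142, 0.0, -0.332]
wrist_force: [-0.6, 0.1, -0.3]
width: 22.6
grasp_force: 45.0
clock: 11.08
position: [496.3, -144.1, 175.6]
tool_rot: [-3.141, 0.002, -0.332]
wrist_force: [0.3, -1.4, -0.0]
width: 22.3
grasp_force: 45.0
clock: 11.58
position: [499.8, -145.4, 169.6]
tool_rot: [3.142, -0.0, -0.332]
wrist_force: [0.2, 1.3, -0.3]
width: 22.9
grasp_force: 45.0
[-0.19034442  0.07736214 -1.07359677] [0.54487922 0.50767017 0.29780501]
t 11.775 at [ 499.8 -145.4  169.6] yaw -0.332 F [-0.64  0.6  -1.42] w 22.8 45.0
tool delta [-20.7  -0.4 -43.4]
```

```bash
for i in 1; do python3 -m handwheel '[[1.9,0,4,0],[1.9,0,4,0],[0,0,0,0]]'; python3 -m handwheel '[[0.85,0,1.8,0],[0,0,0,0]]' | grep -E 'posi|wrist'; python3 -m handwheel '[[0.85,0,1.8,0],[0,0,0,0]]' | grep -E 'posi|wrist'; done
python3 - <<'E'
from h import *
F=[]
for i in range(4): r.snapshot('top'); F.append(r.read_state()['wrist_force'])
print(np.mean(F,0)); delta([480.3,-138.3,213])
E
```

```text
clock: 12.15
position: [503.2, -146.5, 160.9]
tool_rot: [-3.141, 0.001, -0.332]
wrist_force: [-0.2, 0.1, -0.1]
width: 23.0
grasp_force: 45.0
position: [504.1, -146.9, 159.5]
wrist_force: [1.0, -0.4, -0.7]
position: [504.9, -147.1, 157.7]
wrist_force: [0.8, -0.2, -0.5]
[ 0.22969591  0.62690643 -0.71886268]
t 12.85 at [ 504.9 -147.2  157.9] yaw -0.332 F [ 0.95  0.31 -0.16] w 22.4 45.0
tool delta [-26.2  -0.3 -55.1]
```

```bash
python3 -m handwheel '[[0.85,0,1.8,0],[0,0,0,0]]' | grep -E 'posi|wrist'; python3 -m handwheel '[[0.85,0,1.8,0],[0,0,0,0]]' | grep -E 'posi|wrist'
python3 - <<'E'
from h import *
F=[]
for i in range(4): r.snapshot('top'); F.append(r.read_state()['wrist_force'])
print(np.mean(F,0)); delta([480.3,-138.3,213])
E
```

```text
position: [505.8, -147.5, 156.1]
wrist_force: [-0.5, 0.5, 1.1]
position: [506.6, -147.8, 154.3]
wrist_force: [-0.3, 1.0, 2.1]
[-0.98055734  0.68404181  2.4371322 ]
t 13.55 at [ 506.6 -147.7  154.4] yaw -0.332 F [-1.04  0.29  2.  ] w 22.7 45.0
tool delta [-27.9  -0.4 -58.6]
```

Contact: about 3.3 N axial, so roughly 2.5 mm of travel. Pressing on to about 6 mm.

```bash
python3 -m handwheel '[[0.85,0,1.8,0],[0,0,0,0]]' | grep -E 'posi|wrist'; python3 -m handwheel '[[0.7,0,1.4,0],[0,0,0,0]]' | grep -E 'posi|wrist'
python3 - <<'E'
from h import *
F=[]
for i in range(6): r.snapshot('top'); F.append(r.read_state()['wrist_force'])
print(np.mean(F,0)); delta([480.3,-138.3,213])
E
```

```text
position: [507.4, -148.0, 152.5]
wrist_force: [-2.1, 1.4, 3.3]
position: [508.0, -148.3, 151.1]
wrist_force: [-2.1, 0.6, 5.3]
[-2.37698271  0.20589513  4.24414573]
t 14.35 at [ 508.  -148.2  151.1] yaw -0.332 F [-2.33 -0.17  4.1 ] w 22.5 45.0
tool delta [-29.4  -0.4 -61.9]
```

About 5.4 N axial, i.e. about 5.5–6 mm, well inside the band. Holding for a second, then drawing out.

```bash
python3 -m handwheel '[[0,0,0,0],[0,0,0,0],[0,0,0,0],[0,0,0,0],[0,0,0,0]]' | grep -E 'posi|wrist';python3 -m handwheel '[[0,0,0,0],[0,0,0,0],[0,0,0,0]]' | grep -E 'posi|wrist'; python3 -m handwheel '[[-4.2,0,-9,0],[-4.2,0,-9,0],[-4.2,0,-9,0],[-4.2,0,-9,0],[-4.2,0,-9,0]]' | grep -E 'posi|wrist'; python3 -m handwheel '[[-4.2,0,-9,0],[-4.2,0,-9,0],[0,0,-25,0],[0,0,-25,0],[0,0,0,0]]' | grep -E 'posi|wrist'
python3 - <<'E'
from h import *
for n in('scene','top'):
    im,d=r.snapshot(n); C=cloud(n,d); s=r.read_state(); R=Rot.from_euler('xyz',s['tool_rot']).as_matrix(); g=s['position']-5*R[:,2]
    Q=(C-g)@R
    m=(Q[...,2]>50)&(Q[...,2]<111)&(abs(Q[...,1])<12)&(abs(Q[...,0]-.47*Q[...,2])<12)&(d>0); P=Q[m]
    if m.sum()>5: c=np.polyfit(P[:,2],P[:,0],1); print(n,m.sum(),'x at z113',np.polyval(c,113),'slope deg',np.degrees(np.arctan(c[0])),'y',np.median(P[:,1]))
    for o in r.mark_of(n,'driver_tip')[:1]: print('tip',o['score'],np.round(o['location'],1),((np.array(o['location'])-g)@R).round(1))
delta([474,229.3,264.9],-.332)
E
```

```text
position: [508.0, -148.2, 151.1]
wrist_force: [-2.1, 0.9, 4.2]
position: [508.0, -148.3, 151.1]
wrist_force: [-1.7, 0.8, 4.0]
position: [487.9, -141.3, 196.8]
wrist_force: [0.1, -0.4, -1.1]
position: [481.1, -139.1, 266.0]
wrist_force: [0.6, -0.2, -0.9]
scene 28 x at z113 57.16065292204118 slope deg 26.527701130904887 y -0.5947014003051316
tip 0.53 [ 541.3 -161.6   87.4] [ 64.7   1.6 182.2]
t 16.8 at [ 479.6 -138.3  262.8] yaw -0.332 F [ 0.23  0.5  -0.87] w 22.8 45.0
tool delta [-125.1 -345.7   -1.7] -0.0
```

```bash
python3 -m handwheel '[[-15.5,-43.5,0,0],[-15.5,-43.5,0,0],[-15.5,-43.5,0,0],[-15.5,-43.5,0,0],[-15.5,-43.5,0,0]]' | grep -E 'posi|wrist'; python3 -m handwheel '[[-15.5,-43.5,0,0],[-15,-43,0,0],[-15,-42,0,0],[0,0,20,0],[0,0,15,0]]' | grep -E 'posi|wrist'; python3 -m handwheel '[[0,0,0,0],[0,0,0,0]]' | grep -E 'posi|wrist'
python3 - <<'E'
from h import *
for n in('scene','top'):
    im,d=r.snapshot(n); C=cloud(n,d); s=r.read_state(); R=Rot.from_euler('xyz',s['tool_rot']).as_matrix(); g=s['position']-5*R[:,2]
    Q=(C-g)@R
    m=(Q[...,2]>50)&(Q[...,2]<108)&(abs(Q[...,1])<12)&(abs(Q[...,0]-.47*Q[...,2])<12)&(d>0); P=Q[m]
    if m.sum()>5: c=np.polyfit(P[:,2],P[:,0],1); print(n,m.sum(),'x at z113',np.polyval(c,113),'slope deg',np.degrees(np.arctan(c[0])),'y',np.median(P[:,1]))
    for k in('driver_tip','rack_hole'):
        for o in r.mark_of(n,k)[:1]: print(k,o['score'],np.round(o['location'],1),((np.array(o['location'])-g)@R).round(1))
    if n=='scene':
        u,v=proj(n,[535,207,100])[0].astype(int); cv2.imwrite('pics/hole1.png',cv2.resize(im[v-40:v+40,u-50:u+60],None,fx=6,fy=6)[...,::-1])
delta([476.2,229.1,217.7],-.332)
E
```

```text
position: [477.1, 93.7, 262.9]
wrist_force: [0.6, -0.5, -0.2]
position: [475.8, 228.9, 227.1]
wrist_force: [0.6, -0.6, -1.0]
position: [477.1, 228.0, 229.3]
wrist_force: [0.4, -1.2, -1.1]
scene 12 x at z113 55.05334574200757 slope deg 25.15068561892466 y -0.2686157797987217
driver_tip 0.58 [532.  204.9 117.5] [ 59.2   4.  117.1]
rack_hole 0.86 [ 404.5 -191.    61.1] [ 68.2 419.9 173.4]
top 20 x at z113 57.2703272170833 slope deg 25.656845611576927 y 1.7250548699360961
driver_tip 0.34 [532.7 208.3 121.9] [ 58.8   0.9 112.9]
rack_hole 0.67 [ 402.5 -191.9   62.9] [ 66.5 421.7 171.6]
t 18.6 at [477.  228.4 229.5] yaw -0.333 F [-0.03  0.62 -1.27] w 22.5 45.0
tool delta [-1.  -0.4 11.8] -0.001
```

View pics/hole1.png

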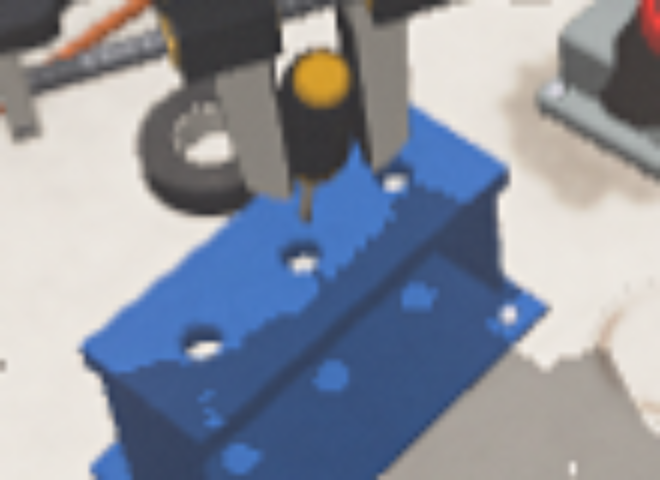

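Crop: the tip at (305,220) is directly above the middle hole at (302,258). Entering the hole along the driver's axis.

```bash
python3 -m handwheel '[[-1,0,12,0],[0,0,0,0],[0,0,0,0]]' | grep -E 'posi|wrist'; python3 -m handwheel '[[4.2,0,9,0],[4.2,0,9,0],[2.1,0,4.5,0],[2.1,0,4.5,0],[0,0,0,0]]' | grep -E 'posi|wrist'
python3 - <<'E'
from h import *
im,d=r.snapshot('scene'); u,v=proj('scene',[535,207,100])[0].astype(int); cv2.imwrite('pics/hole2.png',cv2.resize(im[v-40:v+40,u-50:u+60],None,fx=6,fy=6)[...,::-1])
delta([488.2,225,190.5],-.332)
E
```

```text
position: [475.6, 228.9, 216.8]
wrist_force: [-0.4, 0.1, -0.3]
position: [487.7, 224.6, 189.6]
wrist_force: [0.1, -0.0, -0.6]
t 19.65 at [487.7 224.7 189.9] yaw -0.332 F [ 0.18  0.32 -1.44] w 22.7 45.0
tool delta [ 0.3 -0.4 -0.6] -0.0
```

View pics/hole2.png

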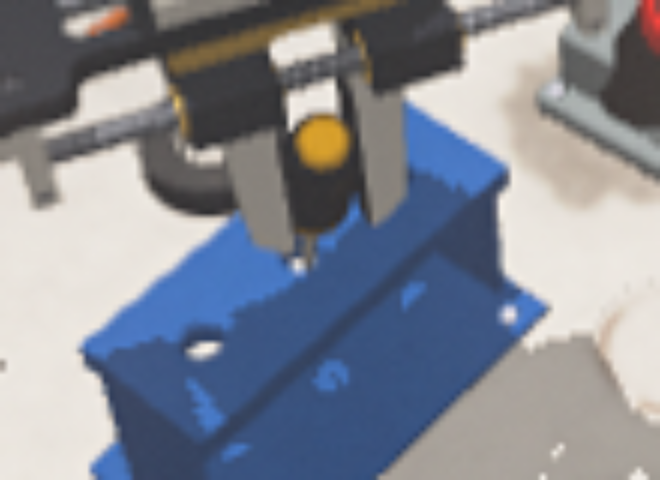

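Crop: the shank meets the hole at about (308,258) with no contact force. I'll go a little deeper, then ease the grip and swing it upright against the hole edge.

```bash
python3 -m handwheel '[[2,0,4,0],[0,0,0,0],[0,0,0,0]]' | grep -E 'posi|wrist'; python3 -m handwheel '[[0,0,0,0],[0,0,0,0],[5,0,0,0],[5,0,0,0],[5,0,0,0]]' - 8 | grep -E 'posi|wrist|grasp'; python3 -m handwheel '[[5,0,0,0],[5,0,0,0],[0,0,0,0]]' | grep -E 'posi|wrist|grasp'
python3 - <<'E'
from h import *
im,d=r.snapshot('scene'); u,v=proj('scene',[535,207,110])[0].astype(int); cv2.imwrite('pics/hole3.png',cv2.resize(im[v-40:v+40,u-50:u+60],None,fx=6,fy=6)[...,::-1])
C=cloud('scene',d); s=r.read_state(); R=Rot.from_euler('xyz',s['tool_rot']).as_matrix(); g=s['position']-5*R[:,2]
Q=(C-g)@R; I=im.astype(int)
m=(np.linalg.norm(Q,axis=-1)<70)&(I[...,0]>I[...,2]+60)&(I[...,1]>I[...,2]+40)&(Q[...,2]<0)&(d>0)
print(m.sum(),Q[m].mean(0))
delta([540.2,207.1,186],-.332)
E
```

```text
position: [489.6, 224.1, 186.1]
wrist_force: [1.6, -0.0, -1.3]
position: [504.1, 219.1, 186.0]
wrist_force: [-0.8, 0.9, 0.3]
grasp_force: 8.0
position: [513.8, 215.8, 186.0]
wrist_force: [-0.1, -0.5, -0.6]
grasp_force: 8.0
52 [-10.3524028    0.21917242 -39.40575098]
t 21.075 at [513.6 215.8 186. ] yaw -0.332 F [ 0.91  0.68 -0.24] w 23.3 8.0
tool delta [28.  -0.4  0. ] -0.0
```

View pics/hole3.png

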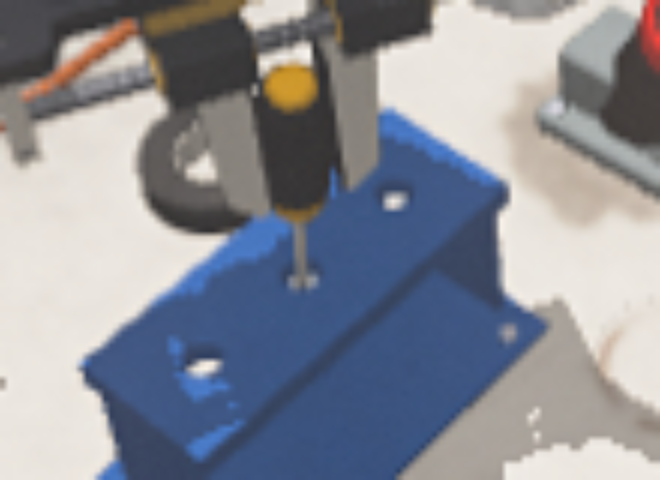

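Crop: the shank is in the middle hole at (302,280) and the driver is half upright. I'll continue the swing.

```bash
python3 -m handwheel '[[6,0,0,0],[6,0,0,0],[6,0,0,0],[6,0,0,0],[5,0,0,0]]' | grep -E 'posi|wrist|grasp'; python3 -m handwheel '[[3,0,0,0],[0,0,0,0]]' | grep -E 'posi|wrist|grasp'
cat > up.py <<'E'
from h import *
for n in('scene','top'):
    im,d=r.snapshot(n)
    C=cloud(n,d); s=r.read_state(); R=Rot.from_euler('xyz',s['tool_rot']).as_matrix(); g=s['position']-5*R[:,2]
    Q=(C-g)@R; I=im.astype(int)
    m=(np.linalg.norm(Q,axis=-1)<70)&(I[...,0]>I[...,2]+60)&(I[...,1]>I[...,2]+40)&(Q[...,2]<-25)&(d>0)
    print(n,m.sum(),'cap',Q[m].mean(0).round(1) if m.any() else '')
    m=(Q[...,2]>50)&(Q[...,2]<90)&(C[...,2]>97)&(abs(Q[...,1])<12)&(abs(Q[...,0])<30)&(d>0); P=Q[m]
    if m.sum()>4: c=np.polyfit(P[:,2],P[:,0],1); print(m.sum(),'slope deg',np.degrees(np.arctan(c[0])),P.mean(0).round(1))
delta([540.2,207.1,131],-.332)
E
python3 up.py
```

```text
position: [541.1, 206.4, 186.1]
wrist_force: [-0.6, -0.2, -0.6]
grasp_force: 8.0
position: [543.7, 205.4, 186.0]
wrist_force: [-0.4, 0.0, -0.1]
grasp_force: 8.0
scene 31 cap [  0.3   0.5 -40.9]
24 slope deg -1.460913852696877 [ 1.1 -0.1 70.7]
top 0 cap 
t 22.05 at [543.5 205.5 186. ] yaw -0.332 F [ 0.18 -0.08 -1.65] w 22.9 8.0
tool delta [-3.7 -0.4 55. ] -0.0
```

```bash
python3 -m handwheel '[[-3.5,0,12,0],[0,0,12,0],[0,0,12,0],[0,0,10,0],[0,0,5,0]]' | grep -E 'posi|wrist|grasp';python3 -m handwheel '[[0,0,1.5,0],[0,0,0,0],[0,0,0,0]]' | grep -E 'posi|wrist|grasp'; python3 -m handwheel '[[0,0,1.5,0],[0,0,0,0],[0,0,0,0]]' | grep -E 'posi|wrist|grasp'; python3 up.py
```

```text
position: [539.9, 206.6, 134.0]
wrist_force: [-0.1, 1.1, -0.9]
grasp_force: 8.0
position: [540.5, 206.7, 134.0]
wrist_force: [0.5, 0.1, -0.9]
grasp_force: 8.0
position: [540.4, 206.7, 132.2]
wrist_force: [0.1, 0.1, 0.0]
grasp_force: 8.0
scene 15 cap [ -1.9  -0.2 -41. ]
top 0 cap 
t 23.525 at [540.4 206.7 132.3] yaw -0.332 F [ 0.91 -0.62  0.42] w 22.9 8.0
tool delta [-0.3 -0.3  1.3] -0.0
```

```bash
python3 -m handwheel '[[0,0,1,0],[0,0,0,0],[0,0,0,0]]' - 3| grep -E 'posi|wrist|grasp'; python3 -m handwheel '[[0,0,0,0],[0,0,0,0],[0,0,0,0],[0,0,0,0]]' 60 | grep -E 'posi|wrist|wid'; python3 -m handwheel '[[0,0,-20,0],[0,0,-30,0],[0,0,-30,0],[0,0,-30,0],[0,0,-20,0]]'| grep -E 'posi|wrist|wid'; python3 -m handwheel '[[-40,0,0,0],[-40,0,0,0],[-40,0,0,0],[-40,0,0,0],[0,0,0,0]]'| grep -E 'posi|wrist|wid'
python3 - <<'E'
from h import *
for n in('scene','top'):
    im,d=r.snapshot(n); C=cloud(n,d)
    m=(np.hypot(C[...,0]-540,C[...,1]-207)<30)&(C[...,2]>105)&(C[...,2]<200); P=C[m]
    print(n,P[:,2].max(),P[P[:,2]>170].mean(0),P[P[:,2]<125].mean(0))
    for k in('driver_handle','rack_hole','pot_blue_mouth'):
        for o in r.mark_of(n,k)[:1]: print(k,o['score'],np.round(o['location'],1))
    if n=='scene':
        u,v=proj(n,[535,207,120])[0].astype(int); cv2.imwrite('pics/end.png',cv2.resize(im[v-40:v+40,u-50:u+60],None,fx=6,fy=6)[...,::-1])
E
```

```text
position: [540.4, 206.8, 131.4]
wrist_force: [-1.2, 1.4, 4.4]
grasp_force: 3.0
position: [540.1, 206.6, 130.8]
wrist_force: [-0.4, 0.5, -0.5]
width: 57.5
position: [540.6, 206.7, 262.7]
wrist_force: [0.5, 0.2, 0.0]
width: 60.2
position: [386.7, 259.5, 261.4]
wrist_force: [0.9, -0.3, 0.4]
width: 59.7
scene 150.21227595271364 [nan nan nan] [531.78909614 205.25152376 110.06537817]
driver_handle 0.47 [541.3 209.9 130.8]
rack_hole 0.87 [ 404.2 -193.9   61.9]
pot_blue_mouth 0.77 [ 539.9 -162.    87.4]
top 182.84734873914704 [541.24226016 204.20231436 176.87234788] [536.77721436 197.30008777 117.55515552]
driver_handle 0.63 [543.2 206.7 134.3]
rack_hole 0.76 [ 404.9 -190.6   63.3]
pot_blue_mouth 0.92 [ 539.9 -159.3   89.1]<stdin>:5: RuntimeWarning: Mean of empty slice.
  ret = um.true_divide(
```

View pics/end.png

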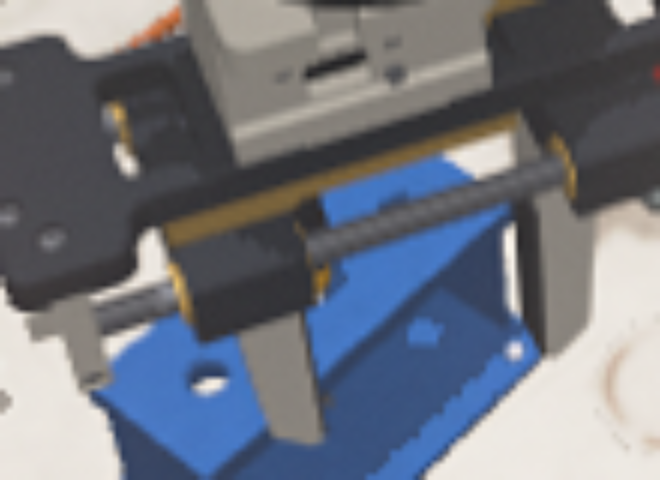

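In this crop the gripper hides the driver. The top camera's depth shows the cap at (541,204) and 183 mm high, against 182 mm at the start, so the driver is standing seated in the middle hole and the gripper is clear.

```bash
python3 -c "
from bench import r
print(r.read_state()['clock'],r.hand_in())"
```

```text
the job is handed in; nothing more can be done
26.05 None
```

I magnetised the screwdriver tip in the blue-collared pot, stood the driver back in the rack's middle hole, let go, and handed the job in at 26 s; the hand-in gave no verdict, and I estimate the floor was pressed about 5.5–6 mm for over a second from force and travel readings.

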